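Offer the craft chest's lid up to its hinges and hold it for the pins

TASK

Get the craft chest's lid ready for its hinge pins: first fold the chest's carrying handle right down into its catch at the front, out of the lid's way. Then take the lid with the hinge leaves out of the drying rack, offer it up upright behind the chest, starred face away from the chest, and ease each of its knuckles down into the gap between the chest's two without forcing. Finish while still holding the lid there in the gripper, steady, with the pin holes of both hinges in line and no weight resting on the chest; leave the spare panel, tin, mug and pin tray alone.

Things in the scene. Friction and masses are not known exactly. Their poses are not given: they have to be found in the camera images.
- chest: Open wooden chest, 140 (x) by 220 (y) by 85 mm high, walls 12 mm, bamboo and paper inside; heavy, does not move. Origin: centre of its underside; x points from the front (catch side, towards the robot) to the back (hinge side), y to its left, z up. Two brass hinge leaves, 51 mm long, on the back wall's rim, their knuckles behind the wall.
- chest_left (a point): Middle of the gap of the chest's left hinge, on its hole axis: (77, 55, 85) mm in the chest's frame, same axes; so at rim height, 7 mm behind the back wall. The hinge has two knuckles, barrels along y, 10 mm in diameter, 14 mm long, 6 mm hole, with a 23 mm gap between them that is open above, below and behind.
- chest_right (a point): The same point of the right hinge: (77, -55, 85) mm in the chest's frame, same axes.
- bail (a joint): Carrying handle: steel bail, arms 100 mm long outside the end walls. 0 = lying in its catch, two hooks on the chest's front, 45 mm either side of the middle; it grows (rad) as it swings up: 2.02 = arms straight up, range 0 to 2.3. Starts up over the chest. Stiff pivots: it stays where it is left, takes 1 to 3 N at the grip to swing and stops hard at 0.
- bail_pivot (a point): Middle of the bail's pivot axis, (0, 0, 70) mm in the chest's frame, same axes. The axis runs along y.
- bail_grip (a point): Centre of the bail's dark wooden grip, 14 mm in diameter, 120 mm long, along the chest's y, 100 mm from the pivot axis. In the catch it lies 20 mm ahead of the chest's front face (x = -90 mm in the chest's frame), 26 mm above the table; the hook tips then stand 7 mm above this point, 13 mm ahead of it.
- lid: Loose wooden lid, 12 mm thick (x), 220 mm long (y), 140 mm tall (z), 0.24 to 0.4 kg, upright in the rack on its hinge edge, top edge free to grip. Origin: middle of the lower (hinge) edge, mid thickness; z up; x out of the outer face, which bears a thin bamboo star. The inner face bears two brass leaves. In the end its axes point as the chest's do.
- lid_left (a point): Centre of the lid's left knuckle, on its hole axis: (-6, 55, -8) mm in the lid's frame, same axes. It belongs at chest_left. The knuckle is 18 mm long (y), 10 mm in diameter, 6 mm hole: 2.5 mm to spare at each end of the gap. With the holes in line, the lid's lower edge clears the chest's knuckles by 3 mm.
- lid_right (a point): Centre of the lid's right knuckle: (-6, -55, -8) mm in the lid's frame. It belongs at chest_right.
- rack: Bamboo drying rack, 200 by 200 mm, fixed. Origin: centre of its underside. Slots at x = -45 and +45 mm, each for one panel standing in the y-z plane on two rails 30 mm above the table, between pegs 15 mm apart at y = -90 and +90 mm (tops 90 mm above the table). The lid stands in one slot, the spare panel in the other.
- spare_panel: Bystander: plain wooden panel without hinges or star, 12 by 200 mm, 100 mm tall, in the other slot of the rack. Origin: middle of its lower edge.
- tin: Bystander: round blue tin, 100 mm across, 50 mm high. Origin: centre of its underside.
- cup: Bystander: blue plastic mug, 74 mm across, 75 mm high. Origin: centre of its underside.
- pin_tray: Bystander: small dark wooden tray, 70 by 110 by 14 mm, with two steel hinge pins in it. Origin: centre of its underside.
There are look-alikes about, which are no part of the job. Leave any blue look-alike of the lid alone.

How it is judged:
By the outcome, as a careful person would: the job done as asked, in the order asked, and still so for the second after the job is handed in, while the arm keeps its last pose, push and grip.
It also fails if it takes over 67 s, if anything falls off the work surface, if the arm or the gripper's body presses on something with over 40 N, if the wrist force passes 120 N, or if a joint passes its speed limit or range.

ROBOT

A 6-joint arm with a two-finger parallel gripper is mounted at the origin on the work surface. World frame = base frame: x ahead of the robot, y to its left, z up, the work surface at z = 0. Lengths are in mm, angles in rad, forces in N, time in s.
With the tool pointing down it reaches from about 300 to 875 mm from the base axis. Payload 6.4 kg.
Tool frame: the origin (TCP) lies at the very end of the fingers, on their centre line; the grasp point (between the pads) lies 19 mm behind it; z points along the fingers, y is the line along which they close (so a half turn about z gives the same grasp; the last joint's range is limited). The gripper opens to 85 mm and grips with 20 to 120 N. Pads are 22 mm wide; open, the fingers measure 114 mm over their backs; the gripper's body (76 mm by 85 mm) begins 54 mm behind the grasp point. The pads swing forward as they close: fully open they stand 13 mm farther back than shut.
Start: joints at [-1.431, 0.181, 1.607, -0, 1.354, -0.206], TCP at [194.912, -540.972, 231.288] pointing down, gripper open.
Joint ranges: [-2.99, 2.99], [-0.89, 2.07], [0.3, 2.58], [-1.14, 4.28], [0, 2.63], [-3.12, 3.12]. Speed limits (rad/s): [2.57, 2.57, 3.01, 3.14, 3.14, 3.14].

INTERFACE

Orientations are given as a unit quaternion [x, y, z, w].
In Python, from cell import bot, eyes gives the robot as it stands.
- The arm moves only by the tool drive_tool, never from a script. Its argument "rows" is a list of rows, each a list of 6 numbers: the shift along the world's x, y, z in mm, then the turn, a rotation vector about the world's x, y, z in degrees. A call has 1 to 20 rows; each row is the pose to reach, as a shift and turn from the pose commanded when the call began; what a row does not reach only later rows make up. A row lasts 1/12 s, in which the tool goes at most 41.7 mm and 7.16 degrees, less where a joint would pass 70% of its speed; a pose out of reach is approached as far as the arm can. A call with a gripper value outside its range is refused whole. "grip" is the finger opening in mm, from 0 to 85.4, set as the call begins (left out, the last holds). The fingers move at their own pace and stop on an object; "squeeze" is the grip in N (left out, the last holds). Time passes only in rows, so rows that repeat a pose let the fingers close. It gives the time, the measured TCP pose, the force, the opening and the grip force at its end, in the units of the state.
- bot.state(): the state, without advancing time (a new reading comes with each control period).
- eyes.get_image(name): name is "scene" or "side" or "wrist"; returns (picture, depth): 384x512x3 uint8, red, green, blue; 384x512 float32, mm along the optical axis (not along the pixel's ray), 0 where there is no reading.
- eyes.camera_info(name): a dict with "fovy" (degrees; the focal length in pixels is half the picture's height over the tangent of half this angle, whatever the lens; pixels are square), "cx", "cy" (the principal point, pixels), "T" (4x4, takes a point from camera to world coordinates); the wrist camera has in their place "T_tool_cam" (4x4, takes a point from camera to tool coordinates, whose origin is the TCP and whose axes are the flange's). Camera axes: x right, y down, z forward; pixel columns grow to the right and rows downward; lengths in mm; the calibration is good to about 2 mm. A picture is of the moment at which its call begins: read the wrist's pose just before it. camera_info takes no time and is no camera call.
- bot.finish_job(): hands the job in; it is judged then, once.
The state is a dict: "clock": time; "joint_pos": joint angles; "dq": joint speeds; "joint_efforts": joint torques, N m; "eef_pos": TCP position; "tool_rot": TCP orientation; "contact_force": force on the tool from outside, world axes, zero at the start; "ft_torque": the same for the moment, N m; "opening": finger opening in mm; "grip_force": force on a finger pad.
Only numpy, scipy, OpenCV 4.12 (cv2) and the standard library are available. Lean on these libraries where they do the work, as an engineer would, in place of code of your own. Each camera call takes 0.05 s, during which the arm holds its last target. There are 200 camera calls.

## Working session

There is one attempt and no reset: what is moved stays moved. The work goes in short steps, Python scripts to look and compute and a tool call to move; the robot and the scene stay as the last step left them, time stands still between calls to the robot, and variables do not carry over. Pictures are saved under pics/ and viewed, at most 10 in all, crops included, and the job is handed in when it is done.

Besides the shell and the picture viewer there is one more tool, called as name([rows], argument=value, ...), one row to a line, values as JSON. drive_tool: Moves the arm, as the interface text tells. Its arguments: {"type":"object","properties":{"rows":{"type":"array"},"grip":{"type":"number"},"squeeze":{"type":"number"}},"required":["rows"]}

```bash
mkdir -p pics; ls
cat > h.py <<'E'
import numpy as np, cv2
from cell import bot, eyes
from scipy.spatial.transform import Rotation as R
def pts(name, T=None):
    im,d=eyes.get_image(name); c=eyes.camera_info(name)
    f=im.shape[0]/2/np.tan(np.radians(c["fovy"])/2)
    v,u=np.mgrid[:384,:512]
    P=np.stack([(u-c["cx"])*d/f,(v-c["cy"])*d/f,d,np.ones_like(d)],-1)
    T=np.array(c["T"]) if "T" in c else T@np.array(c["T_tool_cam"])
    return im,d,(P@T.T)[...,:3]
def tool():
    s=bot.state(); M=np.eye(4); M[:3,:3]=R.from_quat(s["tool_rot"]).as_matrix(); M[:3,3]=s["eef_pos"]; return M
def save(im,n): cv2.imwrite("pics/"+n,cv2.cvtColor(im,cv2.COLOR_RGB2BGR))
E
python3 - <<'E'
from h import *
a,d,P=pts("scene"); b,e,Q=pts("side")
np.savez("s0",a=a,P=P,b=b,Q=Q,d=d,e=e)
save(cv2.resize(a,(800,600)),"scene0.png"); save(cv2.resize(b,(800,600)),"side0.png")
print({k:(np.round(v,3).tolist() if k!="clock" else v) for k,v in bot.state().items()})
for n in("scene","side","wrist"): print(eyes.camera_info(n))
E
```

```text
pics
{'clock': 0.1, 'joint_pos': [-1.431, 0.181, 1.608, -0.0, 1.354, -0.206], 'dq': [-0.0, -0.001, -0.002, -0.001, 0.002, 0.0], 'joint_efforts': [0.001, -44.587, -35.224, -0.0, 0.004, 0.0], 'eef_pos': [194.858, -540.454, 230.485], 'tool_rot': [0.985, 0.172, 0.0, -0.001], 'contact_force': [0.642, 0.135, 0.527], 'ft_torque': [0.009, 0.037, 0.065], 'grip_force': 0.0, 'opening': 85.461}
{'fovy': 51.266766904467865, 'cx': 251.02103187020592, 'cy': 190.21312850623656, 'T': array([[-7.83892763e-01,  5.06732805e-01, -3.58795207e-01,
         8.80680383e+02],
       [ 6.20865405e-01,  6.33968886e-01, -4.61096086e-01,
         5.24478725e+02],
       [-6.18751490e-03, -5.84213417e-01, -8.11576490e-01,
         9.87377257e+02],
       [ 0.00000000e+00,  0.00000000e+00,  0.00000000e+00,
         1.00000000e+00]])}
{'fovy': 57.734387096859585, 'cx': 255.67622184072206, 'cy': 187.7717187408417, 'T': array([[-9.69516349e-01, -1.52762535e-01,  1.91576764e-01,
         2.61695045e+02],
       [-2.44198856e-01,  6.66619168e-01, -7.04262596e-01,
         7.51867962e+02],
       [-2.01238032e-02, -7.29576927e-01, -6.83602618e-01,
         7.94565587e+02],
       [ 0.00000000e+00,  0.00000000e+00,  0.00000000e+00,
         1.00000000e+00]])}
{'fovy': 60.55520816736306, 'cx': 256.6304271688409, 'cy': 189.40962895059405, 'T_tool_cam': array([[ 1.18633925e-03, -9.46317750e-01, -3.23235687e-01,
         8.39197987e+01],
       [ 9.99998820e-01,  8.07322832e-04,  1.30664387e-03,
        -3.81150532e-01],
       [-9.75544732e-04, -3.23236856e-01,  9.46317591e-01,
        -1.43158033e+02],
       [ 0.00000000e+00,  0.00000000e+00,  0.00000000e+00,
         1.00000000e+00]])}
```

View pics/scene0.png

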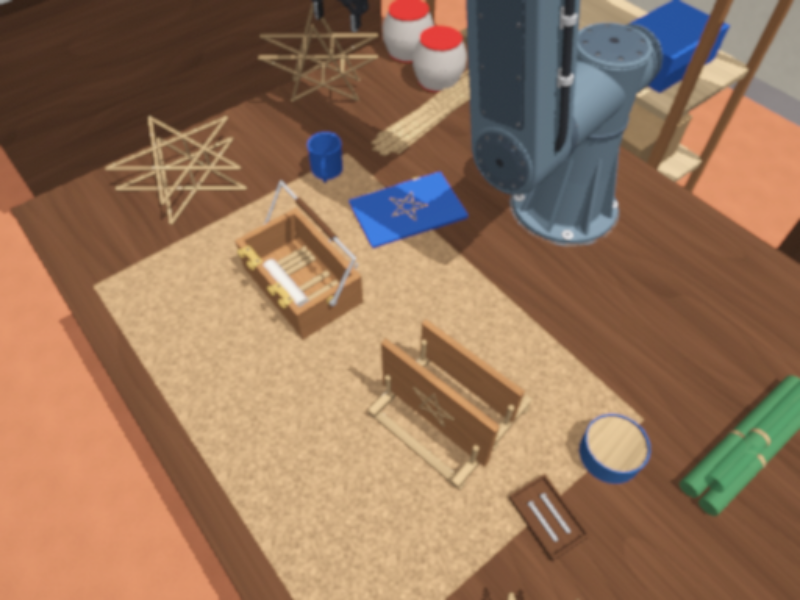

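View pics/side0.png

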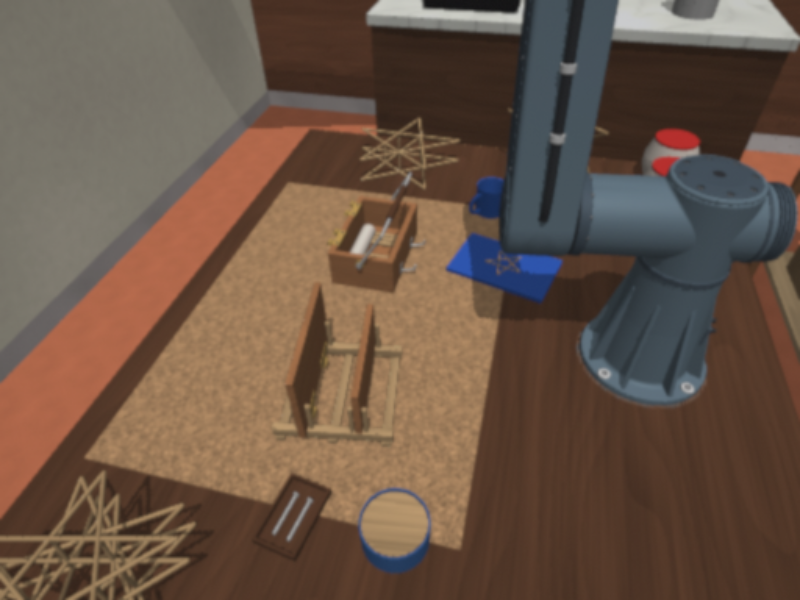

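The scene view shows the chest (around px 300,270) with the bail up. The lid, star facing away from the robot, is in the far rack slot (440,400) and the spare panel is in the near slot (470,370). The side view agrees. Next I'll measure with depth.

Run:
```python
from h import *
z=np.load("s0.npz")
def rect(p):
    r=cv2.minAreaRect(p[:,:2].astype(np.float32)); return [np.round(x,1).tolist() for x in (r[0],r[1],r[2])]
for n,P,bx in (("a",z["P"],(145,110,240,220)),("b",z["Q"],(205,105,275,190))):
    u0,v0,u1,v1=bx; p=P[v0:v1,u0:u1].reshape(-1,3)
    rim=p[(p[:,2]>80)&(p[:,2]<90)]; print(n,"rim",len(rim),rect(rim),np.median(rim[:,2]))
    w=p[(p[:,2]>30)&(p[:,2]<75)]; print("walls",rect(w))
    b=p[(p[:,2]>110)]; print("bail",len(b),b.min(0),b.max(0)); g=b[b[:,2]>b[:,2].max()-25]; print(rect(g),g.mean(0))
for n,P,bx in (("a",z["P"],(230,200,345,315)),("b",z["Q"],(175,175,265,290))):
    u0,v0,u1,v1=bx; p=P[v0:v1,u0:u1].reshape(-1,3)
    for lo,hi in((100,127),(127,134),(140,163),(163,180)):
        q=p[(p[:,2]>lo)&(p[:,2]<hi)]; 
        if len(q)>10: print(n,lo,hi,len(q),rect(q),q.min(0).round(),q.max(0).round())
t=z["P"].reshape(-1,3); t=t[(abs(t[:,0]-450)<250)&(abs(t[:,1])<300)&(abs(t[:,2])<10)]; print("table z a",np.median(t[:,2]))
t=z["Q"].reshape(-1,3); t=t[(abs(t[:,0]-450)<250)&(abs(t[:,1])<300)&(abs(t[:,2])<10)]; print("table z b",np.median(t[:,2]))
```

```text
a rim 923 [[569.1, -170.9], [240.9, 152.9], 89.7] 84.19855042087067
walls [[539.7, -224.0], [370.3, 215.0], 69.2]
bail 363 [ 505.04157909 -292.33674788  110.15989217] [880.68038292 524.47872535 987.37725678]
[[880.7, 524.5], [0.0, 0.0], 0.0] [880.68038292 524.47872535 987.37725678]
b rim 593 [[572.2, -174.8], [241.8, 151.8], 89.6] 86.58134390049338
walls [[540.3, -288.8], [476.8, 170.8], 86.6]
bail 208 [ 261.695045   -293.27088309  111.30004653] [577.20682648 751.86796228 794.56558737]
[[261.7, 751.9], [0.0, 0.0], 0.0] [261.695045   751.86796228 794.56558737]
a 100 127 817 [[518.3, 216.6], [104.9, 216.4], 9.5] [453. 108. 100.] [586. 331. 127.]
a 127 134 426 [[518.3, 214.7], [103.5, 219.5], 9.4] [455. 108. 127.] [585. 331. 134.]
a 140 163 352 [[567.8, 223.6], [11.2, 218.4], 11.7] [540. 116. 140.] [586. 331. 163.]
a 163 180 529 [[562.9, 222.5], [14.0, 218.5], 9.7] [539. 114. 163.] [586. 330. 173.]
b 100 127 370 [[515.3, 214.8], [100.4, 220.6], 6.9] [455. 111. 100.] [578. 330. 127.]
b 127 134 354 [[517.2, 216.3], [99.6, 215.1], 8.5] [455. 104. 127.] [577. 329. 134.]
b 140 163 224 [[560.8, 220.9], [11.6, 218.4], 7.4] [541. 113. 140.] [577. 330. 163.]
b 163 180 377 [[565.0, 220.2], [13.4, 221.5], 9.7] [541. 111. 163.] [588. 329. 174.]
table z a -0.22331670405787918
table z b 2.1207215705960607
```

Run:
```python
from h import *
z=np.load("s0.npz")
for n,P,d in (("a",z["P"],z["d"]),("b",z["Q"],z["e"])):
    p=P[d>0]; p=p[(abs(p[:,0]-560)<160)&(abs(p[:,1]+175)<140)]
    b=p[p[:,2]>105]; print(n,len(b),b.min(0).round(),b.max(0).round())
    g=b[(abs(b[:,1]+175)<55)]; print(len(g),g.mean(0).round(1),g.min(0).round(1),g.max(0).round(1),np.polyfit(g[:,1],g[:,0],1))
p=z["P"][z["d"]>0];print("lid line", [np.polyfit(q[:,1],q[:,0],1) for q in [p[(abs(p[:,0]-563)<40)&(abs(p[:,1]-221)<130)&(p[:,2]>145)&(p[:,2]<180)]]])
```

```text
a 326 [ 505. -292.  106.] [545. -49. 165.]
152 [ 513.9 -173.6  159.5] [ 505.  -229.9  152.6] [ 519.4 -120.3  165.5] [7.38512405e-03 5.15168887e+02]
b 188 [ 508. -294.  105.] [549. -50. 166.]
86 [ 513.6 -173.5  162.6] [ 508.  -228.5  154.6] [ 521.5 -121.9  166.5] [3.42840272e-03 5.14228865e+02]
lid line [array([-1.65917230e-01,  6.01711103e+02])]
```

drive_tool([
  [40,40,10,0,0,-2],
  [80,80,20,0,0,-6],
  [120,120,30,0,0,-10],
  [160,160,40,0,0,-14],
  [200,200,50,0,0,-18],
  [240,240,55,0,0,-20],
  [280,280,60,0,0,-20],
  [320,320,60,0,0,-20],
  [360,355,60,0,0,-20],
  [385,365,60,0,0,-20],
  [395,365,60,0,0,-20],
  [395,365,60,0,0,-20],
  [395,365,60,0,0,-20],
  [395,365,60,0,0,-20],
])

```text
clock: 1.27
eef_pos: [593.9, -170.8, 290.6]
tool_rot: [1.0, 0.001, 0.001, -0.001]
contact_force: [-0.6, -0.1, 0.7]
opening: 85.3
grip_force: 0.0
```

Run:
```python
from h import *
T=tool(); im,d,P=pts("wrist",T); np.savez("w1",im=im,d=d,P=P); save(cv2.resize(im,(800,600)),"w1.png")
p=P[d>0]; g=p[(p[:,2]>135)&(abs(p[:,1]+173)<55)&(p[:,0]<540)&(p[:,0]>460)]
print(len(g),g.min(0),g.max(0),np.polyfit(g[:,1],g[:,0],1),g.mean(0))
r=p[(p[:,2]>78)&(p[:,2]<92)]; print(np.percentile(r,[0.5,2,50,98,99.5],axis=0).round(1))
# wall bands: back wall outer, front outer, ends
c=(567,-171)
for nm,sel,ax in(("back",(abs(r[:,1]+171)<25)&(r[:,0]>600),0),("front",(abs(r[:,1]+171)<90)&(r[:,0]<520),0),("left",(abs(r[:,0]-565)<50)&(r[:,1]>-80)&(r[:,1]<-55),1),("right",(abs(r[:,0]-565)<50)&(r[:,1]<-255)&(r[:,1]>-285),1)):
    q=r[sel]
    if len(q)>5: print(nm,len(q),np.percentile(q[:,ax],[2,10,50,90,98]).round(1),np.polyfit(q[:,1-ax],q[:,ax],1).round(4), np.median(q[:,2]))
```

```text
1728 [ 506.57924858 -227.84038255  151.43532921] [ 521.16295058 -118.1503773   164.54158028] [5.67071169e-03 5.17016410e+02] [ 516.03678135 -172.75225539  160.69953205]
[[ 480.3 -290.    78.3]
 [ 495.  -283.1   79.1]
 [ 586.  -166.2   85.6]
 [ 644.6  112.7   90.4]
 [ 646.8  120.    91.3]]
back 588 [623.4 624.5 629.6 634.8 635.4] [9.200000e-03 6.314027e+02] 85.46322290094267
front 1820 [495.5 496.8 503.1 507.5 508. ] [6.700000e-03 5.038613e+02] 85.2188783039268
left 1136 [-76.4 -76.  -70.6 -64.7 -57.4] [-1.16000e-02 -6.36857e+01] 85.29369727196081
right 1083 [-283.8 -282.6 -276.9 -272.1 -271.7] [-5.300000e-03 -2.741536e+02] 85.50367278160411
```

View pics/w1.png

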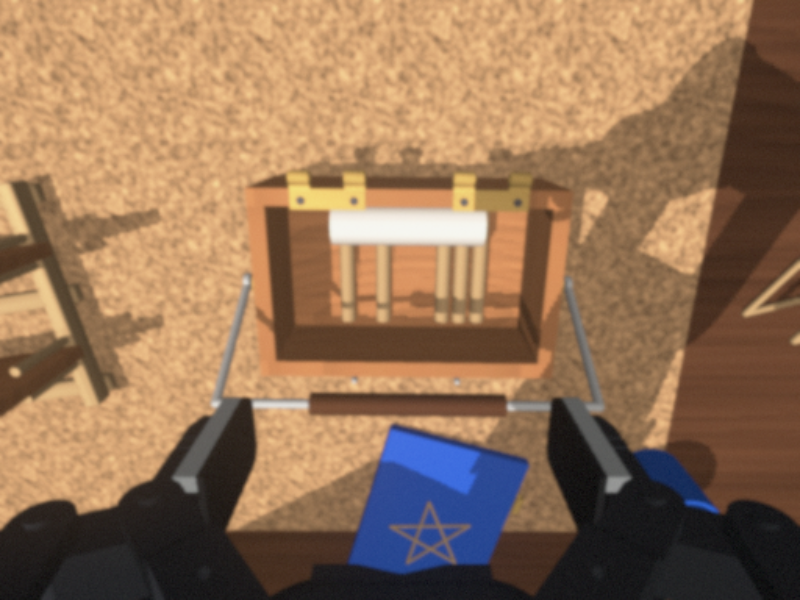

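The wrist view shows the chest nearly square to the world axes, with its hinge knuckles at the back (top of the picture, px 300–520,190). The bail grip (408,404) leans towards the front, about 60° above horizontal. I'll press it down along its arc with closed fingertips.

drive_tool([
  [-20,1,-25,0,0,0],
  [-45,3,-55,0,0,0],
  [-65,3,-85,0,0,0],
  [-69,3,-105,0,0,0],
  [-69,3,-105,0,0,0],
  [-69,3,-105,0,0,0],
  [-69,3,-105,0,0,0],
], grip=0, squeeze=20)

```text
clock: 1.9
eef_pos: [521.9, -174.1, 188.0]
tool_rot: [1.0, -0.002, 0.001, 0.001]
contact_force: [0.5, 1.0, 0.4]
opening: 1.1
grip_force: 0.0
```

drive_tool([
  [0,0,-12,0,0,0],
  [-2,0,-23,0,0,0],
  [-4,0,-25,0,0,0],
  [-9,0,-29,0,0,0],
  [-16,0,-34,0,0,0],
  [-22,0,-40,0,0,0],
  [-28,0,-46,0,0,0],
  [-34,0,-53,0,0,0],
  [-39,0,-60,0,0,0],
  [-43,0,-68,0,0,0],
  [-47,0,-76,0,0,0],
  [-47,0,-76,0,0,0],
  [-47,0,-76,0,0,0],
])

```text
clock: 2.98
eef_pos: [473.4, -172.6, 109.4]
tool_rot: [1.0, -0.002, -0.001, -0.001]
contact_force: [0.5, 0.4, -1.2]
opening: -0.1
grip_force: 0.0
```

```bash
cat > bar.py <<'E'
from h import *
for n in("scene","side"):
    im,d,P=pts(n); p=P
    m=(d>0)&(abs(p[...,0]-495)<70)&(abs(p[...,1]+173)<58)&(im.max(-1)<110)
    q=p[m&(abs(p[...,1]+173)>22)&(p[...,2]>20)&(p[...,0]<494)]
    q2=p[m&(abs(p[...,1]+173)>22)&(p[...,2]>95)]
    print(n,len(q),q.mean(0).round(1) if len(q) else 0,q.max(0).round(1) if len(q) else 0,len(q2),q2.mean(0).round(1) if len(q2) else 0)
save(cv2.resize(im[90:200,190:290],(700,770))[:600],"bar.png")
E
python3 bar.py
```

```text
scene 705 [ 474.7 -142.7  275.9] [ 493.9 -115.   437.6] 1402 [ 494.7 -137.8  333.2]
side 1002 [ 469.4 -139.7  292.5] [ 494.  -115.   489.3] 1511 [ 484.4 -137.1  329.5]
```

```bash
cat > bar.py <<'E'
from h import *
for n in("scene","side"):
    im,d,P=pts(n); p=P
    m=(d>0)&(p[...,0]>440)&(p[...,0]<535)&(abs(p[...,1]+173)<58)&(abs(p[...,1]+173)>22)&(im.astype(int).max(-1)<130)&(p[...,2]>15)&(p[...,2]<172)
    q=p[m]
    h,e=np.histogram(q[:,2],np.arange(15,176,10)); print(n,h); 
    i=h[:].argmax(); r=q[(q[:,2]>=e[i]-10)&(q[:,2]<e[i+1]+10)]; print(np.median(r,0).round(1),r.max(0).round(1))
E
python3 bar.py
```

```text
scene [14 23 27 24 23 22  2  0 27 23  0  0  0  0 11 11]
[ 505.6 -147.2   40.5] [ 507.5 -115.6   55. ]
side [13  7  4 13 14  9 16 13  6 44  0  0  0  0 10  6]
[ 469.8 -142.   107.7] [ 478.6 -116.   111.9]
```

drive_tool([
  [-3,0,-8,0,0,0],
  [-5,0,-17,0,0,0],
  [-6,0,-25,0,0,0],
  [-7,0,-34,0,0,0],
  [-7,0,-43,0,0,0],
  [-6,0,-52,0,0,0],
  [-4,0,-61,0,0,0],
  [-2,0,-69,0,0,0],
  [0,0,-75,0,0,0],
  [1,0,-77,0,0,0],
  [1,0,-78,0,0,0],
  [1,0,-78,0,0,0],
])

```text
clock: 4.18
eef_pos: [474.4, -172.8, 33.0]
tool_rot: [1.0, -0.001, -0.001, -0.0]
contact_force: [-8.5, 1.4, 14.1]
opening: 0.0
grip_force: 7.3
```

drive_tool([
  [0,0,-1,0,0,0],
  [0,0,-2,0,0,0],
  [0,0,-2,0,0,0],
  [0,0,-2,0,0,0],
])

```text
clock: 4.52
eef_pos: [474.5, -172.9, 32.6]
tool_rot: [1.0, -0.001, -0.001, -0.0]
contact_force: [-14.7, 4.6, 31.5]
opening: 0.2
grip_force: 15.8
```

The bail is on its hard stop: TCP 32.6 mm, with the force rising. Next I'll retreat and measure the hinge from two opposite wrist yaws, so the camera bias cancels.

drive_tool([
  [0,0,35,0,0,0],
  [0,0,75,0,0,0],
  [5,0,110,0,0,7],
  [30,0,140,0,0,14],
  [60,0,160,0,0,21],
  [95,0,165,0,0,28],
  [130,0,165,0,0,35],
  [155,0,165,0,0,42],
  [167,0,165,0,0,49],
  [167,0,165,0,0,56],
  [167,0,165,0,0,63],
  [167,0,165,0,0,70],
  [167,0,165,0,0,77],
  [167,0,165,0,0,84],
  [167,0,165,0,0,90],
  [167,0,165,0,0,90],
])

```text
clock: 5.85
eef_pos: [642.1, -172.9, 194.9]
tool_rot: [0.707, 0.707, -0.0, -0.0]
contact_force: [1.0, 0.6, 0.6]
opening: -0.2
grip_force: 0.0
```

drive_tool([
  [0,0,0,0,0,0],
  [0,0,0,0,0,0],
  [0,0,0,0,0,0],
  [0,0,0,0,0,0],
  [0,0,0,0,0,0],
  [0,0,0,0,0,0],
], grip=85)

```text
clock: 6.35
eef_pos: [641.9, -173.0, 195.3]
tool_rot: [0.708, 0.706, 0.0, 0.0]
contact_force: [-0.7, -0.8, -0.1]
opening: 71.8
grip_force: 0.0
```

```bash
python3 bar.py
python3 - <<'E'
from h import *
T=tool(); im,d,P=pts("wrist",T); np.savez("wA",im=im,d=d,P=P); save(cv2.resize(im,(800,600)),"wA.png"); print(T.round(3))
E
```

```text
scene [18 22 20 27 21 20  0  0  0  0  0  0  0  0  0  0]
[ 505.7 -149.7   50.1] [ 507.  -116.    64.3]
side [19 50 31 13 14 12 12  1  0  0  0  0  0  0  0  0]
[ 480.8 -147.2   32.9] [ 499.  -115.7   43.5]
[[ 4.00000e-03  1.00000e+00  0.00000e+00  6.41918e+02]
 [ 1.00000e+00 -4.00000e-03 -0.00000e+00 -1.72999e+02]
 [-0.00000e+00  0.00000e+00 -1.00000e+00  1.95331e+02]
 [ 0.00000e+00  0.00000e+00  0.00000e+00  1.00000e+00]]
```

View pics/wA.png

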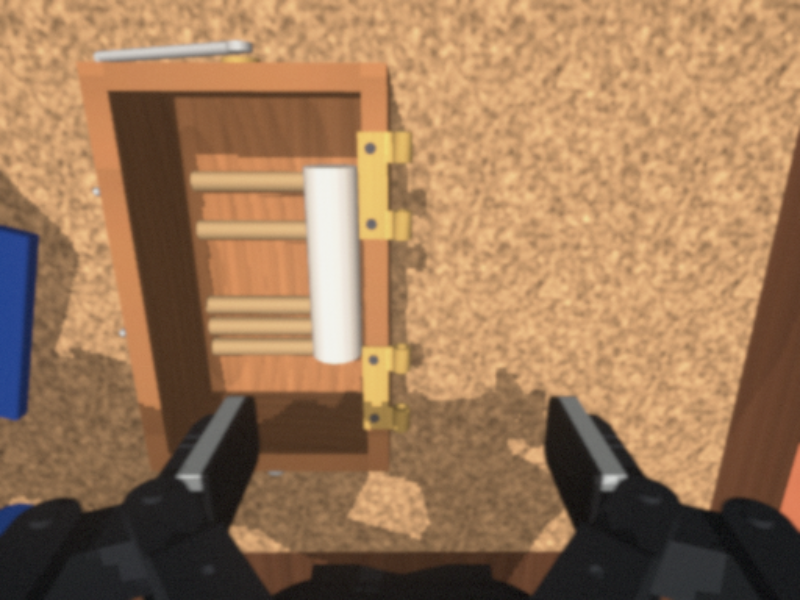

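The yaw A view shows the chest with the brass knuckles at (400,147), (400,225), (400,358) and (400,417). The bail is still down on the front side. Now the opposite yaw.

drive_tool([
  [0,0,0,0,0,-7],
  [0,0,0,0,0,-14],
  [0,0,0,0,0,-21],
  [0,0,0,0,0,-28],
  [0,0,0,0,0,-35],
  [0,0,0,0,0,-42],
  [0,0,0,0,0,-49],
  [0,0,0,0,0,-56],
  [0,0,0,0,0,-63],
  [0,0,0,0,0,-70],
  [0,0,0,0,0,-77],
  [0,0,0,0,0,-84],
  [0,0,0,0,0,-91],
])

```text
clock: 7.58
eef_pos: [641.9, -173.0, 195.3]
tool_rot: [1.0, -0.014, 0.0, -0.0]
contact_force: [-0.4, 0.0, -0.2]
opening: 84.9
grip_force: 0.0
```

drive_tool([
  [0,0,0,0,0,-7],
  [0,0,0,0,0,-14],
  [0,0,0,0,0,-21],
  [0,0,0,0,0,-28],
  [0,0,0,0,0,-35],
  [0,0,0,0,0,-42],
  [0,0,0,0,0,-49],
  [0,0,0,0,0,-56],
  [0,0,0,0,0,-63],
  [0,0,0,0,0,-70],
  [0,0,0,0,0,-77],
  [0,0,0,0,0,-84],
  [0,0,0,0,0,-89],
  [0,0,0,0,0,-89],
  [0,0,0,0,0,-89],
])

```text
clock: 8.83
eef_pos: [641.9, -173.0, 195.3]
tool_rot: [-0.707, 0.707, 0.0, -0.0]
contact_force: [-0.1, 0.6, 0.7]
opening: 84.7
grip_force: 0.0
```

Run:
```python
from h import *
T=tool(); im,d,P=pts("wrist",T); np.savez("wB",im=im,d=d,P=P); save(im,"wB.png"); print(T.round(3),np.round(bot.state()["joint_pos"],2))
for n in "AB":
    z=np.load(f"w{n}.npz"); im,d,P=z["im"],z["d"],z["P"]
    hsv=cv2.cvtColor(im,cv2.COLOR_RGB2HSV).astype(int)
    print(n)
    r=P[(d>0)&(abs(P[...,2]-85)<6)&(abs(P[...,0]-565)<110)&(abs(P[...,1]+174)<125)]
    br=(d>0)&(hsv[...,0]>18)&(hsv[...,0]<32)&(hsv[...,1]>130)&(P[...,2]>78)&(P[...,2]<95)&(P[...,0]>636)&(P[...,0]<655)&(abs(P[...,1]+174)<100)
    num,lab,st,_=cv2.connectedComponentsWithStats(br.astype(np.uint8))
    for i in range(1,num):
        if st[i,4]>15:
            q=P[lab==i]; print("kn",len(q),q.mean(0).round(1),q.min(0).round(1),q.max(0).round(1))
    w=r[(r[:,0]>610)&(r[:,0]<637)&(abs(r[:,1]+174)<25)]; print("back",np.percentile(w[:,0],[1,5,50,95,99]).round(1),np.median(w[:,2]))
    for s,l in ((1,"left"),(-1,"right")):
        w=r[(s*(r[:,1]+174)>80)&(abs(r[:,0]-565)<45)]
        if len(w)>20: print(l,np.percentile(w[:,1],[1,5,50,95,99]).round(1))
    w=r[(r[:,0]<515)&(r[:,0]>485)]; 
    if len(w)>20: print("front",np.percentile(w[:,0],[1,5,50,95,99]).round(1))
```

```text
[[-1.00000e-03 -1.00000e+00 -0.00000e+00  6.41900e+02]
 [-1.00000e+00  1.00000e-03 -0.00000e+00 -1.72995e+02]
 [ 0.00000e+00  0.00000e+00 -1.00000e+00  1.95285e+02]
 [ 0.00000e+00  0.00000e+00  0.00000e+00  1.00000e+00]] [-0.44  0.41  1.4   0.    1.34  2.7 ]
A
kn 270 [ 641.5 -101.1   89.1] [ 636.3 -107.6   85. ] [646.7 -94.7  92. ]
kn 244 [ 641.4 -137.4   88.9] [ 636.  -144.6   82. ] [ 646.8 -131.    92. ]
kn 207 [ 641.3 -209.6   88.6] [ 636.  -217.8   81.4] [ 647.  -203.6   91.5]
kn 175 [ 641.1 -246.2   88.5] [ 636.5 -253.9   81.8] [ 646.2 -240.4   92.1]
back [623.6 624.  629.5 634.9 635.3] 85.65647721524132
left [-76.3 -75.7 -70.3 -64.5 -63.3]
right [-284.4 -283.7 -276.  -271.8 -271.5]
front [495.3 496.2 503.2 508.2 512.9]
B
kn 231 [ 640.8 -248.2   89.1] [ 636.2 -254.7   85.4] [ 645.8 -241.4   91.9]
kn 217 [ 641.  -211.4   89.1] [ 636.6 -218.1   82.5] [ 645.9 -204.4   91.7]
kn 195 [ 641.4 -139.2   88.6] [ 636.1 -145.5   81.3] [ 646.2 -131.4   91.4]
kn 173 [ 641.6 -102.4   88.6] [ 636.7 -108.4   81.1] [646.3 -94.6  91.8]
back [623.5 623.9 629.5 634.9 635.4] 85.49180280595459
left [-76.8 -76.4 -72.2 -64.7 -64. ]
right [-285.2 -283.4 -278.1 -272.3 -271.8]
front [495.1 496.  503.  508.1 513. ]
```

drive_tool([
  [0,0,30,0,0,7],
  [0,10,60,0,0,14],
  [-4,30,85,0,0,21],
  [-8,55,95,0,0,28],
  [-14,80,95,0,0,35],
  [-20,105,95,0,0,42],
  [-26,130,95,0,0,49],
  [-32,155,95,0,0,56],
  [-38,180,95,0,0,63],
  [-44,205,95,0,0,70],
  [-50,230,95,0,0,77],
  [-56,255,95,0,0,84],
  [-62,280,95,0,0,91],
  [-68,305,95,0,0,98],
])

```text
clock: 10.05
eef_pos: [573.5, 133.2, 290.4]
tool_rot: [0.997, 0.072, 0.0, 0.0]
contact_force: [-0.1, -0.2, -0.3]
opening: 85.0
grip_force: 0.0
```

drive_tool([
  [-4,25,0,0,0,7],
  [-8,50,0,0,0,14],
  [-10,70,0,0,0,21],
  [-10,85,0,0,0,28],
  [-10,89,0,0,0,35],
  [-10,89,0,0,0,42],
  [-10,89,0,0,0,49],
  [-10,89,0,0,0,56],
  [-10,89,0,0,0,63],
  [-10,89,0,0,0,70],
  [-10,89,0,0,0,77],
  [-10,89,0,0,0,84],
  [-10,89,0,0,0,91.5],
  [-10,89,0,0,0,91.5],
  [-10,89,0,0,0,91.5],
  [-10,89,0,0,0,91.5],
], grip=60)

```text
clock: 11.38
eef_pos: [563.9, 221.0, 290.3]
tool_rot: [0.648, 0.761, 0.0, 0.0]
contact_force: [0.4, 0.0, 0.2]
opening: 60.2
grip_force: 0.0
```

Run:
```python
from h import *
T=tool(); im,d,P=pts("wrist",T); np.savez("wL",im=im,d=d,P=P); save(cv2.resize(im,(800,600)),"wL.png"); print(T.round(3).tolist())
q=P[(d>0)&(P[...,2]>166)&(P[...,2]<176)&(abs(P[...,0]-564)<40)&(abs(P[...,1]-221)<130)]
r=cv2.minAreaRect(q[:,:2].astype(np.float32)); print(len(q),r,np.median(q[:,2]))
a=np.polyfit(q[:,1],q[:,0],1); th=-np.arctan(a[0]); print("yaw",np.degrees(th))
ex=np.array([np.cos(th),np.sin(th)]); ey=np.array([-ex[1],ex[0]])
for e in(ex,ey): 
    s=q[:,:2]@e; print(np.percentile(s,[.5,2,50,98,99.5]).round(1), "tcp",T[:2,3]@e, "minmax",s.min(),s.max())
```

```text
[[-0.159, 0.987, 0.0, 563.906], [0.987, 0.159, -0.0, 221.0], [-0.0, 0.0, -1.0, 290.312], [0.0, 0.0, 0.0, 1.0]]
3653 ((563.3484497070312, 220.45223999023438), (11.724297523498535, 219.6409454345703), 9.53048324584961) 170.46209447739517
yaw 9.512163340180939
[586.3 586.5 592.3 597.9 597.9] tcp 592.6746542412292 minmax 586.1689521388355 597.9247147817359
[ 16.9  21.8 144.8 230.6 232.8] tcp 124.772120007851 minmax 14.502239910988285 234.1454956820326
```

View pics/wL.png

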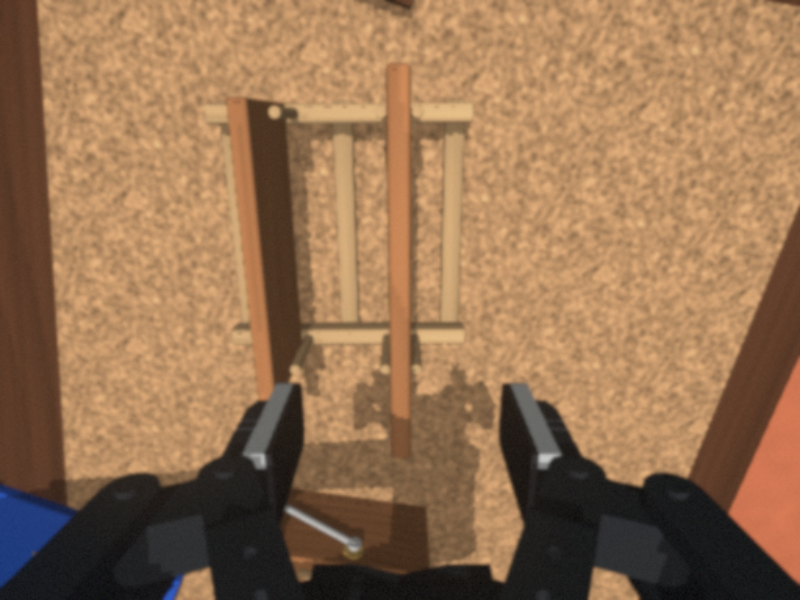

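The wrist view shows the lid's top edge running from (398,68) to (400,455), between the fingers and centred. The spare panel is to the left. Now descend and grip.

drive_tool([
  [-0.5,-0.5,-30,0,0,0.35],
  [-0.5,-0.5,-65,0,0,0.35],
  [-0.5,-0.5,-100,0,0,0.35],
  [-0.5,-0.5,-130,0,0,0.35],
  [-0.5,-0.5,-148,0,0,0.35],
  [-0.5,-0.5,-152,0,0,0.35],
  [-0.5,-0.5,-152,0,0,0.35],
  [-0.5,-0.5,-152,0,0,0.35],
])

```text
clock: 12.1
eef_pos: [564.3, 220.7, 139.6]
tool_rot: [0.645, 0.764, 0.001, 0.001]
contact_force: [-0.3, -0.1, 0.6]
opening: 60.3
grip_force: 0.0
```

drive_tool([
  [0,0,0,0,0,0],
  [0,0,0,0,0,0],
  [0,0,0,0,0,0],
  [0,0,0,0,0,0],
  [0,0,0,0,0,0],
  [0,0,0,0,0,0],
  [0,0,0,0,0,0],
  [0,0,0,0,0,0],
], grip=0, squeeze=60)

```text
clock: 12.77
eef_pos: [564.1, 220.7, 139.5]
tool_rot: [0.645, 0.764, 0.001, 0.001]
contact_force: [-1.1, -0.5, 5.7]
opening: 10.9
grip_force: 59.5
```

drive_tool([
  [0,0,5,0,0,0],
  [0,0,15,0,0,0],
  [0,0,30,0,0,0],
  [0,0,50,0,0,0],
  [0,0,70,0,0,0],
  [0,0,90,0,0,0],
  [0,0,108,0,0,0],
  [0,0,120,0,0,0],
  [0,0,125,0,0,0],
  [0,0,125,0,0,0],
])

```text
clock: 13.6
eef_pos: [563.9, 220.6, 264.6]
tool_rot: [0.645, 0.764, 0.001, 0.001]
contact_force: [0.4, 0.1, -3.1]
opening: 10.9
grip_force: 58.7
```

drive_tool([
  [6,-10,0,0,0,-1],
  [16,-30,0,0,0,-2],
  [30,-60,0,0,0,-3],
  [45,-92,0,0,0,-4],
  [60,-125,0,0,0,-5],
  [72,-158,0,0,0,-6],
  [84,-191,0,0,0,-7],
  [94,-224,0,0,0,-8],
  [100,-257,0,0,0,-9],
  [105,-290,0,0,0,-9.9],
  [105,-322,0,0,0,-9.9],
  [105,-352,0,0,0,-9.9],
  [105,-375,0,0,0,-9.9],
  [105,-390,0,0,0,-9.9],
  [105,-395,0,0,0,-9.9],
  [105,-395,0,0,0,-9.9],
  [105,-395,0,0,0,-9.9],
  [105,-395,0,0,0,-9.9],
])

```text
clock: 15.1
eef_pos: [668.5, -172.8, 263.0]
tool_rot: [0.708, 0.706, 0.0, -0.0]
contact_force: [-0.3, -0.0, -2.1]
opening: 11.0
grip_force: 58.6
```

Run:
```python
from h import *
T=tool(); im,d,P=pts("wrist",T); np.savez("wH",im=im,d=d,P=P); print(T.round(4).tolist(),bot.state()["contact_force"],bot.state()["ft_torque"],bot.state()["opening"])
c=T[:3,3]
q=P[(d>0)&(abs(P[...,2]-c[2]-30)<12)&(abs(P[...,0]-c[0])<25)&(abs(P[...,1]-c[1])<130)&(P[...,1]>c[1]+25)]
a=np.polyfit(q[:,1],q[:,0],1); print(len(q),"yaw",-np.degrees(np.arctan(a[0])),"z",np.polyfit(q[:,1],q[:,2],1),np.median(q[:,2])-c[2], np.median(q[:,0]),q[:,1].max()-c[1])
a,d,P=pts("scene"); b,e,Q=pts("side"); np.savez("s1",a=a,P=P,b=b,Q=Q,d=d,e=e)
k=np.vstack([cv2.resize(a[60:230,130:330],(480,408))]); l=cv2.resize(b[40:210,180:330],(480,544))[:408]
save(np.hstack([cv2.resize(k,(400,340)),cv2.resize(l,(400,340))]),"hold.png")
```

```text
[[0.0026, 1.0, -0.0004, 668.5019], [1.0, -0.0026, 0.0008, -172.7807], [0.0008, -0.0004, -1.0, 263.0429], [0.0, 0.0, 0.0, 1.0]] [-0.08033098  0.70398286 -3.16269719] [ 0.01615925 -0.04915155 -0.02470153] 11.436393274736083
8418 yaw -0.14495071070186843 z [-4.90067326e-04  2.93866473e+02] 30.912904492870837 669.2476480520318 106.19163447039776
```

View pics/hold.png

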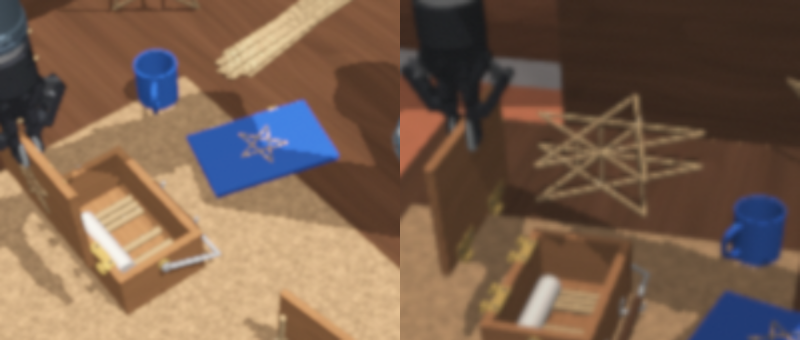

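The hold picture shows the lid upright in the gripper behind the chest, star outward and leaves towards the chest, with the bail down in front. Now a finer check of the lid relative to the TCP and of the hinges.

Run:
```python
from h import *
z=np.load("wH.npz"); P,d=z["P"],z["d"]; c=np.array([668.5,-172.8,263])
q=P[(d>0)&(abs(P[...,2]-294)<3)&(abs(P[...,0]-c[0])<15)&(abs(P[...,1]-c[1])<130)&(P[...,1]>c[1]+25)]
for lo in range(-145,-65,20):
    s=q[(q[:,1]>lo)&(q[:,1]<lo+20)]; print(lo,len(s),np.percentile(s[:,0],[1,50,99]).round(2),s[:,2].mean().round(1))
y=np.polyfit
z0=np.load("s0.npz"); z1=np.load("s1.npz")
for n,k,D in(("scene","P","d"),("side","Q","e")):
    P,d=z1[k],z1[D]; m=d>0
    L=P[m&(P[...,2]>225)&(P[...,2]<302)&(abs(P[...,0]-668)<14)&(abs(P[...,1]+173)<135)]
    ys=[];
    print(n,len(L),"lid y",np.percentile(L[:,1],[.2,1,99,99.8]).round(1),"x",np.percentile(L[:,0],[1,10,50,90,99]).round(1),"top",np.percentile(L[:,2],[99,99.8]).round(1))
    F=L[abs(L[:,1]+173)>35]; print(" tilt dx/dz, yaw", [v.round(4) for v in np.linalg.lstsq(np.c_[F[:,1]-c[1],F[:,2]-260,np.ones(len(F))],F[:,0],rcond=None)[:1]])
    C=P[m&(abs(P[...,2]-83)<8)&(P[...,0]<632)&(P[...,0]>498)&(abs(P[...,1]+174)<125)]
    B=z0[k][(z0[D]>0)]; B=B[(abs(B[:,2]-80)<6)&(B[:,0]>525)&(B[:,0]<545)&(abs(B[:,1]+174)<112)|False]
    print(" chest y t1",np.percentile(C[:,1],[.2,1,99,99.8]).round(1)," t0",np.percentile(B[:,1],[.2,1,99,99.8]).round(1))
# chest yaw from A,B
for n in "AB":
    z=np.load(f"w{n}.npz"); P,d=z["P"],z["d"]
    r=P[(d>0)&(abs(P[...,2]-85)<4)&(P[...,0]>620)&(P[...,0]<638)&(abs(P[...,1]+174)<100)]
    e=[(y0+2.5,np.percentile(s[:,0],1)) for y0 in range(-270,-75,5) for s in [r[(r[:,1]>y0)&(r[:,1]<y0+5)]] if len(s)>20]
    e=np.array(e); print(n,"yaw",-np.degrees(np.polyfit(e[:,0],e[:,1],1)[0]))
    r=P[(d>0)&(abs(P[...,2]-85)<4)&(P[...,0]>480)&(P[...,0]<520)&(abs(P[...,1]+174)<100)]
    e=[(y0+2.5,np.percentile(s[:,0],5)) for y0 in range(-250,-75,5) for s in [r[(r[:,1]>y0)&(r[:,1]<y0+5)]] if len(s)>20]
    e=np.array(e); print(n,"front yaw",-np.degrees(np.polyfit(e[:,0],e[:,1],1)[0]))
```

```text
-145 1604 [663.21 669.23 674.9 ] 293.9
-125 1902 [663.26 669.25 674.96] 293.9
-105 2271 [663.34 669.28 675.05] 293.9
-85 2424 [663.38 669.3  675.11] 293.9
scene 646 lid y [-274.8 -267.9  -60.3  -59.5] x [657.4 663.9 673.  674.3 680.4] top [299.4 301.5]
 tilt dx/dz, yaw [array([-1.510000e-02, -5.080000e-02,  6.723939e+02])]
 chest y t1 [-282.6 -280.8  -59.8  -53.5]  t0 [-282.1 -281.7  -62.4  -62.1]
side 676 lid y [-280.3 -277.3  -61.4  -59.3] x [655.9 664.  665.5 672.4 677.5] top [300.2 301.3]
 tilt dx/dz, yaw [array([9.300000e-03, 4.190000e-02, 6.663752e+02])]
 chest y t1 [-285.5 -284.5  -60.   -53.3]  t0 [-282.2 -281.3  -62.5  -62.4]
A yaw -0.21826226761691472
A front yaw -0.38488412847425013
B yaw -0.24900772088714404
B front yaw -0.3889606488204477
```

drive_tool([
  [-5,0,-6,0,0,-0.2],
  [-11,0,-14,0,0,-0.2],
  [-17,0,-24,0,0,-0.2],
  [-20,0,-33,0,0,-0.2],
  [-20.8,0,-38,0,0,-0.2],
  [-20.8,0,-39,0,0,-0.2],
  [-20.8,0,-39,0,0,-0.2],
  [-20.8,0,-39,0,0,-0.2],
  [-20.8,0,-39,0,0,-0.2],
  [-20.8,0,-39,0,0,-0.2],
])

```text
clock: 16.08
eef_pos: [648.1, -174.6, 225.0]
tool_rot: [0.71, 0.704, 0.0, 0.001]
contact_force: [0.6, 0.7, -2.8]
opening: 11.0
grip_force: 58.6
```

Run:
```python
from h import *
s=bot.state(); T=tool(); print(T.round(4).tolist(),s["contact_force"].round(1),s["ft_torque"].round(3))
im,d,P=pts("wrist",T); c=T[:3,3]
q=P[(d>0)&(abs(P[...,2]-c[2]-31)<3)&(abs(P[...,0]-c[0])<15)&(P[...,1]>c[1]+25)&(P[...,1]<c[1]+130)]
print("lid x",[np.percentile(q[(q[:,1]>l)&(q[:,1]<l+20),0],[1,99]).mean().round(2) for l in(-145,-85)])
bs=np.mean([eyes.get_image("side")[0].astype(float) for _ in range(8)],0); as_=np.mean([eyes.get_image("scene")[0].astype(float) for _ in range(2)],0)
np.savez("avg",b=bs,a=as_)
crop=bs[100:180,190:280].astype(np.uint8); save(cv2.resize(crop,(675,600),interpolation=cv2.INTER_CUBIC),"near.png")
ci=eyes.camera_info("side"); print(ci["fovy"])
# predicted pixels side cam for chest knuckles & lid knuckles
Tc=np.linalg.inv(ci["T"]); f=192/np.tan(np.radians(ci["fovy"])/2)
def px(p): x=Tc@np.r_[p,1]; return (np.array([f*x[0]/x[2]+ci["cx"],f*x[1]/x[2]+ci["cy"]])).round(1)
for y in(-120,-228.9): print("chest gap",px([642.2,y,85]))
for y in(55,-55): print("lid kn",px([c[0]-5.5,c[1]+y,c[2]-117.2]))
```

```text
[[0.0076, 1.0, 0.0011, 648.0801], [1.0, -0.0076, -0.0005, -174.6378], [-0.0005, 0.0011, -1.0, 224.9636], [0.0, 0.0, 0.0, 1.0]] [ 0.6  0.7 -2.8] [-0.005  0.015  0.017]
lid x [np.float64(648.8), np.float64(649.24)]
57.734387096859585
chest gap [213.6 151.6]
chest gap [223.6 133.6]
lid kn [212.7 146.2]
lid kn [223.  128.1]
```

View pics/near.png

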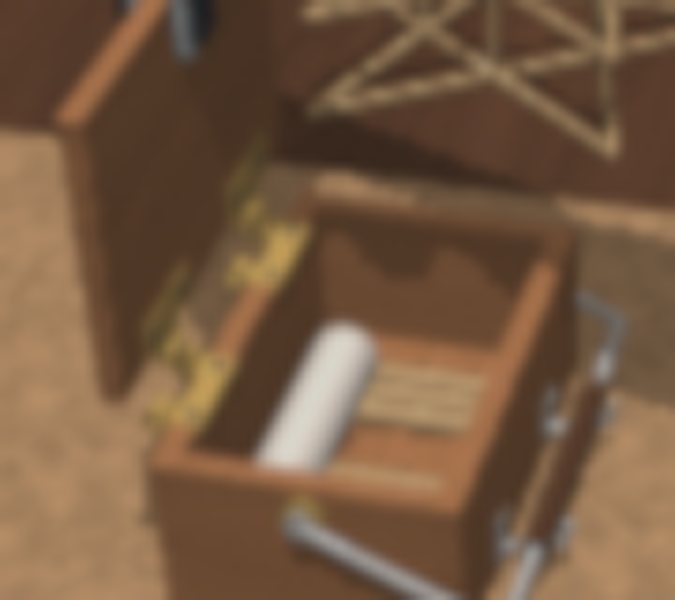

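The side crop shows the lid's knuckles just above the chest's gaps, at about (165,310) over (185,385) and (245,190) over (265,255). Next I'll average out the sensor noise.

```bash
cat > av.py <<'E'
from h import *
Ts=[];X=[];F=[];M=[];Z=[]
for i in range(10):
    T=tool(); s=bot.state(); im,d,P=pts("wrist",T); c=T[:3,3]
    q=P[(d>0)&(abs(P[...,2]-c[2]-31)<3)&(abs(P[...,0]-c[0])<15)&(P[...,1]>c[1]+25)&(P[...,1]<c[1]+130)]
    e=np.array([(l+5,np.percentile(q[(q[:,1]>l)&(q[:,1]<l+10),0],[1,99]).mean()) for l in range(-145,-75,10)])
    k=np.polyfit(e[:,0]+174,e[:,1],1); X.append([k[1],-np.degrees(k[0])]); Z.append(np.median(q[:,2]))
    Ts.append(np.r_[c,R.from_matrix(T[:3,:3]).as_rotvec()]); F.append(s["contact_force"]); M.append(s["ft_torque"])
    Ts[-1]=np.r_[c,np.degrees(np.arctan2(T[1,0],T[0,0]))-90,np.degrees(T[:2,2])]
m=np.mean(Ts,0); print("tcp",m.round(2),"sd",np.std(Ts,0).round(2)); print("lid mid x,yaw",np.mean(X,0).round(2),np.std(X,0).round(2),"ztop",np.mean(Z).round(2)); print("F",np.mean(F,0).round(2),"M",np.mean(M,0).round(3),s["clock"],s["opening"],s["grip_force"])
E
python3 av.py
```

```text
tcp [ 6.4761e+02 -1.7447e+02  2.2429e+02 -4.4000e-01 -0.0000e+00 -0.0000e+00] sd [0.01 0.01 0.01 0.   0.   0.  ]
lid mid x,yaw [ 6.4805e+02 -4.5000e-01] [0.02 0.01] ztop 255.16
F [-0.4  -0.26 -2.12] M [-0.005  0.017 -0.015] 17.0833 10.978085523160598 58.56460154056549
```

drive_tool([
  [0.3,0.1,-2,0,0,0.15],
  [0.3,0.1,-4,0,0,0.15],
  [0.3,0.1,-6,0,0,0.15],
  [0.3,0.1,-8,0,0,0.15],
  [0.3,0.1,-10,0,0,0.15],
  [0.3,0.1,-11,0,0,0.15],
  [0.3,0.1,-12,0,0,0.15],
  [0.3,0.1,-12,0,0,0.15],
  [0.3,0.1,-12,0,0,0.15],
  [0.3,0.1,-12,0,0,0.15],
])

```text
clock: 17.97
eef_pos: [648.0, -174.4, 212.4]
tool_rot: [0.709, 0.705, 0.0, 0.0]
contact_force: [-0.5, 0.6, -1.5]
opening: 10.8
grip_force: 58.6
```

```bash
python3 av.py
```

```text
tcp [ 6.4795e+02 -1.7440e+02  2.1240e+02 -2.9000e-01  1.0000e-02 -0.0000e+00] sd [0.03 0.03 0.06 0.   0.01 0.  ]
lid mid x,yaw [ 6.4839e+02 -2.9000e-01] [0.03 0.01] ztop 243.26
F [ 0.05 -0.12 -2.24] M [ 0.004 -0.002  0.005] 18.4167 11.337741681222623 58.563721776008606
```

drive_tool([
  [0,0,-1,0,0,0],
  [0,0,-2,0,0,0],
  [0,0,-3,0,0,0],
  [0,0,-4,0,0,0],
  [0,0,-5,0,0,0],
  [0,0,-6,0,0,0],
  [0,0,-7,0,0,0],
  [0,0,-8,0,0,0],
  [0,0,-9,0,0,0],
  [0,0,-9.8,0,0,0],
  [0,0,-9.8,0,0,0],
  [0,0,-9.8,0,0,0],
])

```text
clock: 19.47
eef_pos: [647.9, -174.3, 202.4]
tool_rot: [0.709, 0.705, -0.0, -0.0]
contact_force: [0.5, -0.2, -2.8]
opening: 11.3
grip_force: 58.6
```

```bash
python3 av.py
python3 - <<'E'
from h import *
bs=np.mean([eyes.get_image("side")[0].astype(float) for _ in range(4)],0).astype(np.uint8); a=np.mean([eyes.get_image("scene")[0].astype(float) for _ in range(4)],0).astype(np.uint8)
save(np.hstack([cv2.resize(bs[110:180,190:260],(400,400),interpolation=3),cv2.resize(a[90:220,130:260],(400,400),interpolation=3)]),"in.png")
E
```

```text
tcp [ 6.4794e+02 -1.7438e+02  2.0255e+02 -2.9000e-01  0.0000e+00 -0.0000e+00] sd [0.03 0.02 0.05 0.   0.   0.  ]
lid mid x,yaw [ 6.4839e+02 -2.9000e-01] [0.03 0.01] ztop 233.41
F [ 0.02  0.26 -2.34] M [-0.003  0.009 -0.015] 19.9167 11.12179938719243 58.5638827085495
```

View pics/in.png

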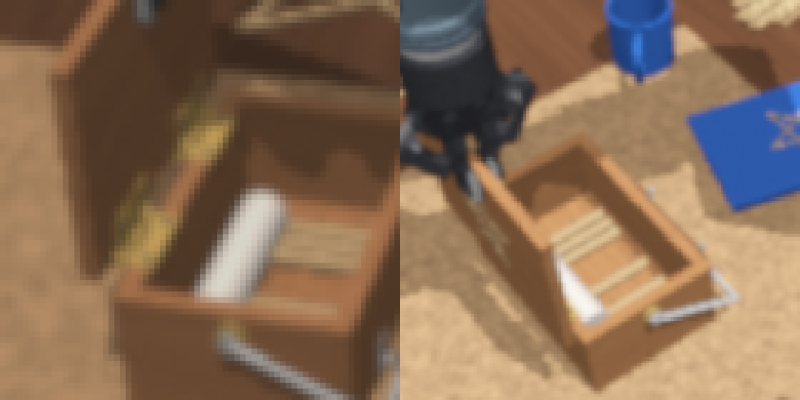

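The view shows the knuckles down in the gaps (left half, about (135,235) and (200,135)), and the force is unchanged at the lid's own weight. One more check: lid tilt and knuckle x from the depth of the faces.

```bash
python3 - <<'E'
from h import *
from scipy.optimize import least_squares
for n,sgn in(("scene",1),("side",-1)):
    Ps=[];
    for i in range(4):
        im,d,P=pts(n); Ps.append(P); 
    P=np.mean(Ps,0)
    m=((d>0)&(abs(P[...,0]-648)<14)&(P[...,1]>-262)&(P[...,1]<-82)&(P[...,2]>(100 if sgn>0 else 135))&(P[...,2]<226)&~((abs(P[...,1]+174)<30)&(P[...,2]>190))).astype(np.uint8)
    m=cv2.erode(m,np.ones((3,3),np.uint8))>0; F=P[m]
    g=lambda k:k[0]+k[1]*(F[:,1]+174)+k[2]*(F[:,2]-170)-F[:,0]
    r=least_squares(g,[648+6*sgn,0,0],loss="soft_l1",f_scale=.7)
    print(n,len(F),"x@170",r.x[0].round(2),"yaw",-np.degrees(r.x[1]).round(2),"tilt dx/dz",r.x[2].round(4),"rms",np.std(g(r.x)).round(2),F.min(0).round(),F.max(0).round())
E
python3 bar.py
```

```text
scene 249 x@170 652.68 yaw -0.27 tilt dx/dz 0.0052 rms 0.58 [ 651. -247.  116.] [655. -92. 212.]
side 245 x@170 644.55 yaw -0.26 tilt dx/dz -0.0004 rms 0.38 [ 643. -249.  143.] [646. -89. 218.]
scene [19 20 23 25 22 20  0  0  0  0  0  0  0  0  0  0]
[ 505.4 -149.6   49.4] [ 507.4 -115.2   64.9]
side [14 57 38 12 14 14 12  2  0  0  0  0  0  0  0  0]
[ 480.2 -144.2   32.5] [ 499.  -115.1   43.9]
```

```bash
python3 -c "
from cell import bot; print(bot.finish_job())"
```

```text
the job is handed in; nothing more can be done
None
```

The job is handed in after about 20 s of robot time. The bail is down hard in its catch. The gripper is holding the lid steady behind the chest, star side out, with both knuckles in their gaps, the pin holes in line to within about 1 mm as measured, and no weight on the chest.

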